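# Prick and stack the pigment boxes

### The arm

A 7-joint arm with a two-finger parallel gripper is mounted at the origin on the work surface. World frame = base frame: x ahead of the robot, y to its left, z up, the work surface at z = 0. Lengths are in m, angles in rad, forces in N, time in s.
With the tool pointing down it reaches from about 0.425 to 1.025 m from the base axis. Payload 3.6 kg.
Tool frame: the origin (TCP) lies between the finger pads; the fingertips stand 19 mm ahead of it and the grasp point (between the pads) is the TCP (manip.nose_length is the distance from the TCP to the fingertips, in m); z points along the fingers, y is the line along which they close (so a half turn about z gives the same grasp; the last joint's range is limited). The gripper opens to 85 mm and grips with 20 to 120 N. Pads are 22 mm wide; open, the fingers measure 114 mm over their backs; the gripper's body (76 mm by 85 mm) begins 54 mm behind the grasp point. The pads swing forward as they close: fully open they stand 13 mm farther back than shut.
Start: joints at [-1.381, 0.591, 0.048, 1.609, -0.033, 0.943, -0.034], TCP at [0.202, 0.696, 0.25] pointing down, gripper open.
Joint ranges: [-2.69, 2.69], [-0.47, 2.24], [-1.27, 1.36], [0.19, 2.51], [-1.53, 4.68], [0.08, 2.07], [-3.09, 3.09]. Speed limits (rad/s): [2.57, 2.57, 3.14, 3.14, 3.14, 3.14, 3.14].

### API

Orientations are given as a unit quaternion [w, x, y, z].
In Python, from station import manip gives the robot as it stands.
- The arm moves only by the shell command python3 -m handwheel 'ROWS' [FORCE]. ROWS is JSON, a list of rows, each a list of 5 numbers: the shift along the tool's x, y, z normalised to -1 to 1, where 1 is 0.025 m, then the turn about the tool's z normalised to -1 to 1, where 1 is 4 degrees, then the opening, from -1 (shut) to 1 (fully open). In form: [[tx, ty, tz, yaw, jaw], ...]. A call has 1 to 12 rows; each row shifts and turns the commanded pose from where the row before left it, along the tool's axes as they then stand; what a row does not reach is not made up. A row lasts 1/12 s, in which the tool goes at most 41.7 mm and 7.16 degrees, less where a joint would pass 70% of its speed; a pose out of reach is approached as far as the arm can. A call with a number of a shift or a turn outside -1 to 1 is refused whole. A call with a gripper value outside its range is refused whole. The fingers move at their own pace and stop on an object; FORCE is the grip in N (left out, the last holds). Time passes only in rows, so rows that do not move let the fingers close. It gives the time, the measured TCP pose, the force, the opening and the grip force at its end, in the units of the state.
- manip.sense(): the state, without advancing time (a new reading comes with each control period).
- manip.capture(name): name is "scene" or "top"; returns a dict with "color" (420x560x3 uint8, red, green, blue), "range_z" (420x560 float32, m along the optical axis (not along the pixel's ray), 0 where there is no reading), "intrinsics" (3x3 intrinsics, pixels), "R" (3x3) and "t" (3): a world point X has camera coordinates R X + t. Camera axes: x right, y down, z forward; pixel columns grow to the right and rows downward; lengths in m; the calibration is good to about 2 mm. A picture is of the moment at which its call begins.
- manip.hand_in(): hands the job in; it is judged then, once.
The state is a dict: "time": time; "joint_positions": joint angles; "joint_velocities": joint speeds; "effort": joint torques, N m; "tcp_pos": TCP position; "orientation": TCP orientation; "wrist_force": force on the tool from outside, world axes, zero at the start; "wrist_torque": the same for the moment, N m; "finger_gap": finger opening in m; "grasp_force": force on a finger pad.
Only numpy, scipy, OpenCV 4.12 (cv2) and the standard library are available. Lean on these libraries where they do the work, as an engineer would, in place of code of your own. Each camera call takes 0.05 s, during which the arm holds its last target. There are 200 camera calls.

### The job

Slide the clear needle guard of the pricking stand fully open. Then, largest box first, slide each pigment box on the table along the stand's bed until the needle stands right over its white dot and leave it there untouched for three seconds while it is pricked; stack the pricked boxes squarely, lids up, as one column in the persimmon tray with the larger always below the smaller, and at the end slide the guard fully shut. Do not knock the needle, and leave the baren, the pebble and the canister where they are.

Things in the scene. Friction and masses are not known exactly. Their poses are not given: they have to be found in the camera images.
- stand: green bench pricking stand, fixed to the table (place and yaw vary). Origin on the table top straight below the needle; x points into the stand (boxes enter along +x), y to its left. Green side cheeks x -20 to +90, inner faces at y +-73, 60 mm high; back column x 80 to 130, 44 wide, 150 high
- bed_front (a point): middle of the front edge of the stand's aluminium bed, on its top face, at stand x -160, y 0, 12 mm above the table. The bed runs from stand x -160 to +90 and y -85 to +85, all at 12 mm high; the guard's sill, as high, goes on at x -48 to -12 to y +245
- stand_arm (a point): middle of the top front edge of the stand's arm that carries the needle; the arm is 14 wide, stand x -9 to +86, from 100 to 126 mm above the table
- needle: the fixed steel needle under the stand's arm, 5 mm thick with a 16 mm chuck from 18 mm above the tip; origin at its tip, 70 mm above the table, so 8 mm above the lid of any box that stands on the bed. A box's lid passes under it, a box's batten does not
- needle_tip (a point): the tip of the needle
- guard (a joint): position of the needle guard along its track, in m: 0 fully shut (bars the boxes' way to the needle), 0.14 fully open (at the stop, to the stand's +y side). Friction about 1.2 N; it stays where it is left
- guard_panel (a point): middle of the lower edge of the guard, an upright clear panel with a wooden frame, 136 wide along the stand's y, 9 thick, in the plane x = -30 mm of the stand, 13 to 87 mm above the table; shut it spans stand y -68 to +68. Moves with the guard
- guard_handle (a point): middle of the top of the guard's brass grip, a tab on top of the panel: 14 thick (along the stand's x), 36 long (along the track), its upright faces from 89 to 115 mm above the table; this point is 115 mm up. Moves with the guard; when shut it lies at stand x -30, y +50
- tray: persimmon wood tray, fixed to the table, outside 186 (x) by 126 (y), 18 high, walls and floor 5 thick; origin under its centre. The boxes stand on its floor, their length along the tray's x, either way round
- tray_in (a point): centre of the tray's inner floor
- box_l: large red lacquer box, black trim, 140 long by 84 wide, 0.32 kg, on two feet along its length. Origin: centre of its underside, level with the feet's soles; x along its length to the end with the white dot, z up. Heights: feet 0 to 16, closed body 16 to 50, batten on the lid 50 to 62.
- box_l_batten (a point): top centre of the large box's batten, its handle: 67 long (box x -62 to +5), 16 wide (y), 12 high; this point is at box x -28, y 0, z 62. The boxes' feet are 10 wide with inner faces 48 apart: a box set on another straddles its batten (16 mm play each side) and stands 50 mm higher than it
- box_l_mark (a point): centre of the large box's white dot (12 mm across) on its lid, at box x 52, y 12, z 50
- box_m: medium black lacquer box, red trim, 124 long by 76 wide, 0.27 kg; same build, heights, feet and axes as the large box. Absent in some starts
- box_m_batten (a point): top centre of the medium box's batten: 52 long (box x -54 to -2), 16 wide, 12 high; at box x -28, y 0, z 62
- box_m_mark (a point): centre of the medium box's white dot (12 mm across), at box x 45, y -10, z 50
- box_s: small pale cypress box, dark trim, 108 long by 68 wide, 0.22 kg; same build, heights, feet and axes as the large box. Absent in some starts
- box_s_batten (a point): top centre of the small box's batten: 38 long (box x -46 to -8), 16 wide, 12 high; at box x -27, y 0, z 62
- box_s_mark (a point): centre of the small box's white dot (12 mm across), at box x 38, y 6, z 50
- baren: baren, a flat tan bamboo-leaf disc 124 across and 22 high; to be left alone
- pebble: grey-green soapstone burnishing pebble 68 across, 30 high; to be left alone
- canister: squat dull silver tin canister 77 across, 68 high; to be left alone

How it is judged:
By the outcome, as a careful person would: the job done as asked, in the order asked, and still so for the second after the job is handed in, with the robot touching nothing.
Of box_m, box_s only 1 to 2 are there at a start; the rules pass over those that are not, and their reading is None.
At some moment in a run one of box_l, box_m, box_s may be knocked a few centimetres aside while the robot is not near it.
Once in a run the grip may slacken for a moment while it holds something.
It also fails if it takes over 210 s, if anything falls off the work surface, if the arm or the gripper's body presses on something with over 40 N, if the wrist force passes 120 N, or if a joint passes its speed limit or range.

## Working session

There is one attempt and no reset: what is moved stays moved. The work goes in short steps, Python scripts to look and compute and a shell command to move; the robot and the scene stay as the last step left them, time stands still between calls to the robot, and variables do not carry over. Pictures are saved under pics/ and viewed, at most 14 in all, crops included, and the job is handed in when it is done.

```bash
mkdir -p pics; ls
python3 - <<'E'
from station import manip
import cv2,numpy as np
s=manip.sense();print({k:np.round(v,3).tolist() for k,v in s.items()})
for n in("scene","top"):
    c=manip.capture(n);cv2.imwrite(f"pics/{n}0.png",c["color"][:,:,::-1]);np.savez(f"{n}0.npz",**c)
    print(n,c["intrinsics"],c["R"],c["t"])
E
```

```text
pics
{'time': 0.0, 'joint_positions': [-1.382, 0.592, 0.048, 1.61, -0.033, 0.943, -0.034], 'joint_velocities': [-0.0, -0.001, 0.0, 0.001, -0.002, -0.001, -0.0], 'effort': [0.0, -54.869, 1.547, -19.813, 0.009, 0.009, 0.0], 'tcp_pos': [0.202, 0.695, 0.249], 'orientation': [-0.0, 0.141, 0.99, -0.001], 'wrist_force': [0.691, 0.673, -0.689], 'wrist_torque': [-0.046, 0.046, 0.036], 'grasp_force': 0.0, 'finger_gap': 0.085}
scene [[488.83396452   0.         279.23300782]
 [  0.         488.83396452 206.55830325]
 [  0.           0.           1.        ]] [[-0.33912317  0.94072068  0.00633081]
 [ 0.67045626  0.24640448 -0.69983801]
 [-0.65991202 -0.23308675 -0.71427354]] [ 0.20149952 -0.32065897  1.89535561]
top [[401.64455768   0.         275.58309056]
 [  0.         401.64455768 205.59582919]
 [  0.           0.           1.        ]] [[-0.00476883 -0.99990636  0.01282685]
 [-0.98338046  0.00236119 -0.18154146]
 [ 0.18149418 -0.01347941 -0.98329963]] [-0.00890027  0.58265381  1.24319623]
```

View pics/scene0.png

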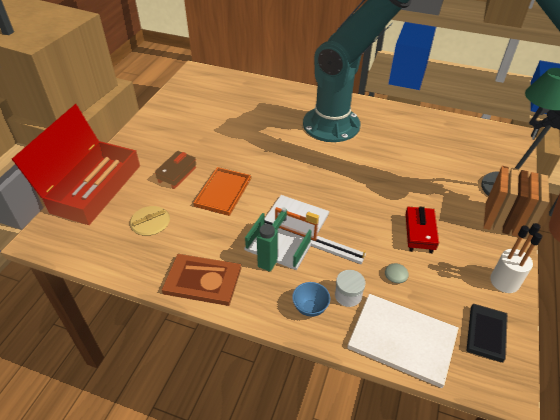

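View pics/top0.png

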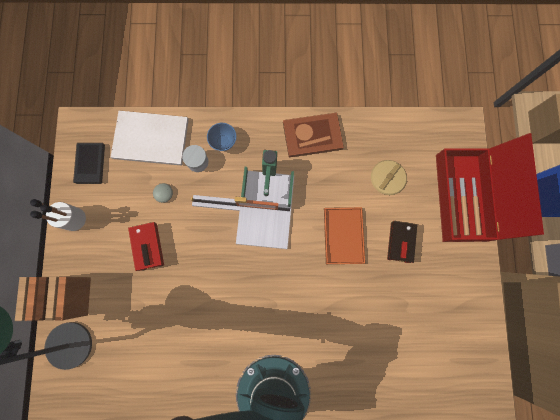

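The pictures show a red large box (top view px 146,246), a black medium box (403,242) and no small box. The stand's needle arm is at about (268,175), opening toward the robot, and the tray is at (345,236). I'll fit models to the depth clouds.

```bash
cat > h.py <<'E'
import numpy as np,cv2
from scipy.optimize import least_squares
from station import manip
def B(x0,x1,y0,y1,z0,z1): return (np.array([x0+x1,y0+y1,z0+z1])/2e3,np.array([x1-x0,y1-y0,z1-z0])/2e3)
def box(L,W,b0,b1): return [B(-L/2,L/2,-W/2,W/2,16,50),B(b0,b1,-8,8,50,62),B(-L/2,L/2,24,34,0,16),B(-L/2,L/2,-34,-24,0,16)]
def stand(g): g*=1e3; return [B(-160,90,-85,85,0,12),B(-48,-12,85,245,0,12),B(-20,90,73,85,0,60),B(-20,90,-85,-73,0,60),
  B(80,130,-22,22,0,150),B(-9,86,-7,7,100,126),B(-34.5,-25.5,-68+g,68+g,13,87),B(-37,-23,32+g,68+g,87,115)]
tray=[B(-93,93,-63,63,0,5),B(-93,93,-63,-58,0,18),B(-93,93,58,63,0,18),B(-93,-88,-63,63,0,18),B(88,93,-63,63,0,18)]
BL=box(140,84,-62,5);BM=box(124,76,-54,-2)
DIM={'l':(BL,(.052,.012)),'m':(BM,(.045,-.010))}
def cap(n,f=None):
    c=manip.capture(n)
    if f: cv2.imwrite(f,c["color"][:,:,::-1])
    return c
def cloud(c):
    z=c["range_z"];v,u=np.nonzero(z>0);d=z[v,u];K=c["intrinsics"]
    P=np.c_[(u-K[0,2])/K[0,0]*d,(v-K[1,2])/K[1,1]*d,d]
    return (P-c["t"])@c["R"],c["color"][v,u].astype(int)
def proj(c,X):
    p=(c["R"]@np.asarray(X,float).T).T+c["t"];q=p@c["intrinsics"].T;return q[:,:2]/q[:,2:]
def sdf(P,m):
    ds=[]
    for ce,h in m:
        q=abs(P-ce)-h;ds.append(np.linalg.norm(np.maximum(q,0),axis=1)+np.minimum(q.max(1),0))
    return np.min(ds,0)
def loc(P,p):
    c,s=np.cos(p[2]),np.sin(p[2]);d=P-np.array([p[0],p[1],p[3]]);return np.c_[c*d[:,0]+s*d[:,1],-s*d[:,0]+c*d[:,1],d[:,2]]
def fit(P,model,p0,rad,guard=None,base=0.,tz=True):
    """pose x,y,yaw,z(,guard)"""
    P=P[(np.hypot(*(P[:,:2]-p0[:2]).T)<rad)&(P[:,2]<.2)]
    def r(p):
        m=model(p[4]) if guard is not None else model
        L=loc(P,p);d=sdf(L,m)
        return np.where(abs(d)<abs(L[:,2]+base),d,L[:,2]+base)
    x0=list(p0)+[0.]+([guard] if guard is not None else [])
    s=least_squares(r,x0,loss='cauchy',f_scale=.002,x_scale=[.01,.01,.1,.005]+[.01]*(len(x0)-4),diff_step=1e-4)
    return s.x,np.median(abs(s.fun)),np.mean(abs(s.fun)<.004)
def w(p,x,y): c,s=np.cos(p[2]),np.sin(p[2]);return np.array([p[0]+c*x-s*y,p[1]+s*x+c*y])
E
python3 - <<'E'
from h import *
cs={n:dict(np.load(n+"0.npz")) for n in("top","scene")}
def pt(u,v,z=.03):
    c=cs["top"];K=c["intrinsics"];d=c["R"].T@np.linalg.solve(K,[u,v,1]);o=-c["R"].T@c["t"];return o+d*(z-o[2])/d[2]
g={'st':pt(268,188,.012),'l':pt(146,246,.05),'m':pt(403,242,.05),'tr':pt(345,236,.01)}
print(g)
print(proj(cs["top"],[[0,0,0]]))
for n,c in cs.items():
    P,C=cloud(c)
    for k,m,yaws,rad,gu in(('st',stand,[-.05],.2,0.02),('l',BL,[0.2,3.3],.12,None),('m',BM,[-.1,3.04],.12,None),('tr',tray,[1.57],.16,None)):
        for y in yaws:
            x,md,fr=fit(P,m,[*g[k][:2],y],rad,gu);print(n,k,np.round(x,4),round(md,4),round(fr,3))
E
```

```text
{'st': array([0.65042773, 0.01362734, 0.012     ]), 'l': array([0.45420267, 0.39970219, 0.05      ]), 'm': array([ 0.46393399, -0.41780099,  0.05      ]), 'tr': array([ 0.48806761, -0.24015543,  0.01      ])}
[[272.70764224 393.83621071]]
top st [ 6.441e-01  1.720e-02 -6.060e-02 -2.000e-04  9.600e-03] 0.0022 0.734
top l [ 0.4555  0.4066  0.2336 -0.0007] 0.0017 0.869
top l [ 4.5540e-01  4.0570e-01  3.3605e+00 -7.0000e-04] 0.0018 0.847
top m [ 4.676e-01 -4.197e-01 -1.564e-01 -1.000e-04] 0.0017 0.867
top m [ 4.6710e-01 -4.1970e-01  2.9874e+00 -1.0000e-04] 0.0018 0.848
top tr [ 4.8810e-01 -2.4020e-01  1.5692e+00  2.0000e-04] 0.002 0.782
scene st [ 6.329e-01  1.680e-02 -7.970e-02 -3.000e-04  2.970e-02] 0.0042 0.494
scene l [ 0.4561  0.4058  0.218  -0.0006] 0.0015 0.918
scene l [ 4.5600e-01  4.0590e-01  3.3576e+00 -5.0000e-04] 0.0016 0.899
scene m [ 0.4673 -0.4197 -0.1594 -0.0005] 0.0016 0.879
scene m [ 4.6690e-01 -4.1970e-01  2.9819e+00 -4.0000e-04] 0.0017 0.855
scene tr [ 0.488  -0.2394  1.5609 -0.    ] 0.0023 0.685
```

Run:
```python
from h import *
cs={n:dict(np.load(n+"0.npz")) for n in("top","scene")}
best={}
for n,c in cs.items():
    P,C=cloud(c)
    for k,m,p0,rad,gu in(('st',stand,[.645,.017,-.06],.19,[0.,.02,.05]),('tr',tray,[.488,-.24,0],.15,[None])):
        for y in gu:
            x,md,fr=fit(P,m,p0,rad,y);print(n,k,np.round(x,4),round(md,4),round(fr,3))
            if (n,k) not in best or fr>best[n,k][1]: best[n,k]=(x,fr)
c=cs["top"];im=cv2.resize(c["color"][:,:,::-1],None,fx=4,fy=4,interpolation=cv2.INTER_CUBIC)
def edges(m,p,col):
    for ce,h in m:
        for s in(-1,1):
            X=np.array([ce+h*np.array([a,b,s]) for a,b in((-1,-1),(1,-1),(1,1),(-1,1))])
            X=np.c_[[[*w(p,x,y),z+p[3]] for x,y,z in X]]
            cv2.polylines(im,[np.int32(np.round((proj(c,X)+.5)*4*8))],True,col,1,cv2.LINE_AA,3)
x=best["top","st"][0];edges(stand(x[4]),x,(0,255,255))
edges(tray,best["top","tr"][0],(255,255,0))
edges(BL,[.4555,.4062,.226,0],(0,255,0));edges(BM,[.4672,-.4197,.1587*-1+np.pi,0],(0,255,0))
cv2.imwrite("pics/ov1.png",im[4*130:4*275,4*190:4*385])
cv2.imwrite("pics/ov2.png",np.hstack([im[4*205:4*285,4*110:4*180],im[4*205:4*285,4*375:4*445]]))
```

```text
top st [ 6.163e-01  2.040e-02 -1.036e-01 -3.000e-04  2.630e-02] 0.0018 0.839
top st [ 6.411e-01  1.800e-02 -6.470e-02 -2.000e-04  3.930e-02] 0.0021 0.751
top st [ 6.364e-01  1.810e-02 -7.900e-02 -2.000e-04  1.300e-02] 0.0021 0.763
top tr [ 4.881e-01 -2.361e-01  1.070e-02  1.000e-04] 0.0017 0.871
scene st [ 6.222e-01  1.920e-02 -1.050e-01 -4.000e-04  2.740e-02] 0.0032 0.56
scene st [ 6.214e-01  1.950e-02 -1.090e-01 -4.000e-04  2.650e-02] 0.0032 0.562
scene st [ 6.222e-01  1.940e-02 -1.097e-01 -4.000e-04  2.810e-02] 0.0032 0.56
scene tr [ 4.92e-01 -2.33e-01  2.19e-02 -1.00e-04] 0.0018 0.805
```

View pics/ov1.png

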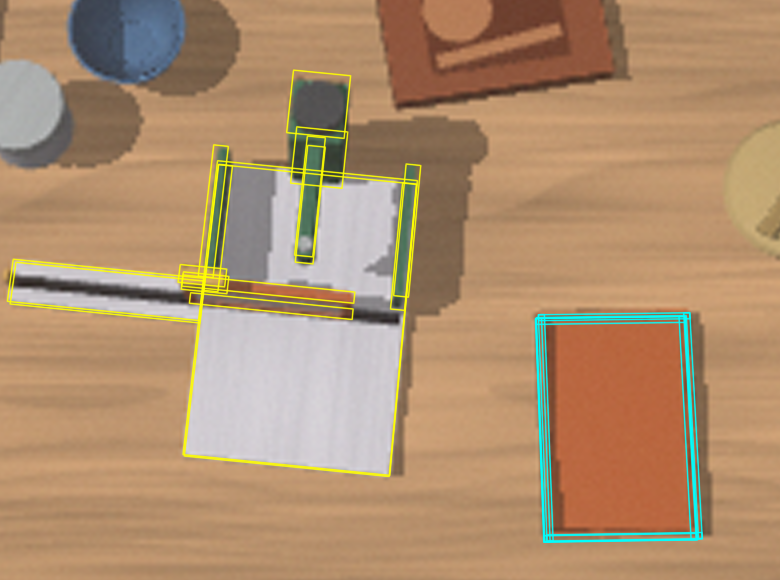

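View pics/ov2.png

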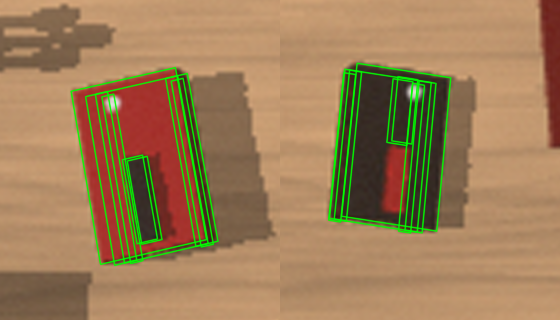

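```bash
cat >> h.py <<'E'
ST=[.6163,.0204,-.1036]
def go(x,y,z,ang):
    """ang deg: wanted world angle of tool y (mod 180). Prints turn, then shift in tool axes after turn, units of rows"""
    from scipy.spatial.transform import Rotation as Ro
    s=manip.sense();q=s["orientation"];R=Ro.from_quat([*q[1:],q[0]]).as_matrix()
    a=np.degrees(np.arctan2(R[1,1],R[0,1]));d=(ang-a+90)%180-90
    R2=Ro.from_euler('z',d,degrees=True).as_matrix()@R
    e=R2.T@(np.array([x,y,z])-s["tcp_pos"])
    print("tcp",np.round(s["tcp_pos"],4),"ang",round(a,2),"j7",round(s["joint_positions"][6],2),"| turn",round(-d/4,2),"shift",np.round(e/.025,2),"gap",round(s["finger_gap"],4),"t",round(s["time"],1))
E
python3 - <<'E'
from h import *
p=w(ST,-.03,.076);print(p);go(*p,.20,-5.94)
E
```

```text
[0.59432037 0.09909496]
tcp [0.2021 0.6955 0.2492] ang 73.8 j7 -0.03 | turn 19.93 shift [-22.1   18.08   1.94] gap 0.0855 t 0.1
```

```bash
python3 -m handwheel '[[0,0,0,1,1],[0,0,0,1,1],[0,0,0,1,1],[0,0,0,1,1],[0,0,0,1,1],[0,0,0,1,1],[0,0,0,1,1],[0,0,0,1,1],[0,0,0,1,1],[0,0,0,1,1]]' 40
python3 -m handwheel '[[0,0,0,1,1],[0,0,0,1,1],[0,0,0,1,1],[0,0,0,1,1],[0,0,0,1,1],[0,0,0,1,1],[0,0,0,1,1],[0,0,0,1,1],[0,0,0,1,1],[0,0,0,1,1]]'
python3 -m handwheel '[[-0.9,0.75,0,0,1],[-0.9,0.75,0,0,1],[-0.9,0.75,0,0,1],[-0.9,0.75,0,0,1],[-0.9,0.75,0,0,1],[-0.9,0.75,0,0,1],[-0.9,0.75,0,0,1],[-0.9,0.75,0,0,1],[-0.9,0.75,0,0,1],[-0.9,0.75,0,0,1],[-0.9,0.75,0,0,1],[-0.9,0.75,0,0,1]]'
python3 -m handwheel '[[-0.9,0.75,0.15,0,1],[-0.9,0.75,0.15,0,1],[-0.9,0.75,0.15,0,1],[-0.9,0.75,0.15,0,1],[-0.9,0.75,0.15,0,1],[-0.9,0.75,0.15,0,1],[-0.9,0.75,0.15,0,1],[-0.9,0.75,0.15,0,1],[-0.9,0.75,0.15,0,1],[-0.9,0.75,0.15,0,1],[-0.5,0,0,0,1],[0,0,0,0,1]]'
python3 - <<'E'
from h import *
p=w(ST,-.03,.076);go(*p,.20,-5.94)
E
```

```text
time: 0.93
tcp_pos: [0.2021, 0.6958, 0.2496]
orientation: [0.0, 0.472, 0.881, -0.001]
wrist_force: [0.3, 0.5, 0.2]
finger_gap: 0.0855
grasp_force: 0.0
time: 1.77
tcp_pos: [0.202, 0.6958, 0.2496]
orientation: [0.0, 0.745, 0.667, -0.001]
wrist_force: [-0.4, -1.2, 0.3]
finger_gap: 0.0855
grasp_force: 0.0
time: 2.77
tcp_pos: [0.3971, 0.4021, 0.25]
orientation: [0.0, 0.744, 0.668, -0.0]
wrist_force: [0.3, 0.2, 0.3]
finger_gap: 0.0853
grasp_force: 0.0
time: 3.77
tcp_pos: [0.5576, 0.1425, 0.2125]
orientation: [0.001, 0.747, 0.665, -0.001]
wrist_force: [-0.7, -0.5, -0.1]
finger_gap: 0.0854
grasp_force: 0.0
tcp [0.5576 0.1425 0.2125] ang -6.59 j7 -0.14 | turn -0.16 shift [-1.57  1.64  0.5 ] gap 0.0854 t 3.8
```

```bash
python3 -m handwheel '[[-0.8,0.8,0.25,-0.16,1],[-0.77,0.84,0.25,0,1],[0,0,0.9,0,1],[0,0,0.9,0,1],[0,0,0,0,1],[0,0,0,0,1]]'
python3 - <<'E'
from h import *
p=w(ST,-.03,.076);go(*p,.113,-5.94)
c=cap("top");im=cv2.resize(c["color"][110:230,200:340,::-1],None,fx=5,fy=5);cv2.imwrite("pics/t1.png",im)
E
```

```text
time: 4.27
tcp_pos: [0.5925, 0.1057, 0.1543]
orientation: [-0.001, 0.74, 0.673, -0.001]
wrist_force: [-0.3, 0.3, 0.7]
finger_gap: 0.0852
grasp_force: 0.0
tcp [0.5925 0.1057 0.1543] ang -5.43 j7 -0.01 | turn 0.13 shift [-0.25  0.11  1.65] gap 0.0852 t 4.3
```

View pics/t1.png

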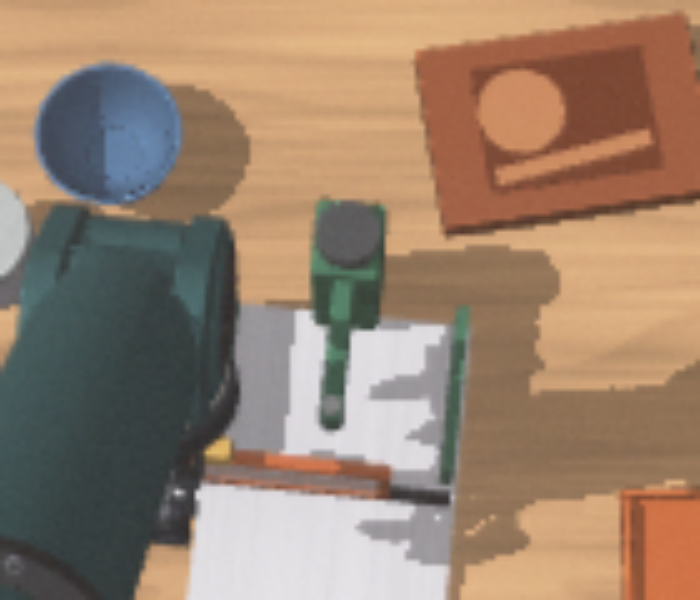

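The gripper sits over the brass grip, whose right end shows at (218,450) in the crop. The needle's chuck is at (331,404). Next I descend and grip.

```bash
python3 -m handwheel '[[-0.25,0.1,0.5,0.1,1],[0,0,0.6,0,1],[0,0,0.5,0,1],[0,0,0,0,1],[0,0,0,0,-1],[0,0,0,0,-1],[0,0,0,0,-1],[0,0,0,0,-1],[0,0,0,0,-1],[0,0,0,0,-1],[0,0,0,0,-1],[0,0,0,0,-1]]' 40
python3 - <<'E'
from h import *
p=w(ST,-.03,.076);go(*p,.113,-5.94)
E
```

```text
time: 5.32
tcp_pos: [0.5936, 0.0978, 0.1157]
orientation: [-0.002, 0.743, 0.669, -0.002]
wrist_force: [-5.2, 0.2, 6.8]
finger_gap: 0.0132
grasp_force: 40.8
tcp [0.5936 0.0978 0.1157] ang -5.96 j7 0.03 | turn -0.0 shift [0.05 0.02 0.11] gap 0.0132 t 5.3
```

```bash
python3 -m handwheel '[[0.3,0,0,0,-1],[0.5,0,0,0,-1],[0.6,0,0,0,-1],[0.6,0,0,0,-1],[0.6,0,0,0,-1],[0.6,0,0,0,-1],[0.5,0,0,0,-1],[0.4,0,0,0,-1],[0.3,0,0,0,-1],[0.1,0,0,0,-1],[0,0,0,0,-1]]'
python3 - <<'E'
from h import *
p=w(ST,-.03,.190);go(*p,.113,-5.94);print(manip.sense()["wrist_force"])
E
```

```text
time: 6.23
tcp_pos: [0.6055, 0.2103, 0.1157]
orientation: [-0.002, 0.743, 0.67, -0.002]
wrist_force: [-5.2, 0.4, 6.2]
finger_gap: 0.0129
grasp_force: 40.8
tcp [0.6055 0.2103 0.1157] ang -5.9 j7 -0.14 | turn 0.01 shift [0.09 0.02 0.11] gap 0.0129 t 6.2
[-5.20601947  0.35360615  6.1655579 ]
```

Push gently on to the stop.

```bash
python3 -m handwheel '[[0.1,0,0,0,-1],[0.1,0,0,0,-1],[0,0,0,0,-1],[0,0,0,0,-1]]'; python3 -m handwheel '[[0.1,0,0,0,-1],[0.1,0,0,0,-1],[0,0,0,0,-1],[0,0,0,0,-1]]'
```

```text
time: 6.57
tcp_pos: [0.6055, 0.2105, 0.1157]
orientation: [-0.001, 0.743, 0.669, -0.004]
wrist_force: [-6.0, -5.7, 7.7]
finger_gap: 0.0131
grasp_force: 41.0
time: 6.9
tcp_pos: [0.6055, 0.2107, 0.1156]
orientation: [0.001, 0.744, 0.668, -0.006]
wrist_force: [-6.6, -11.7, 9.4]
finger_gap: 0.0132
grasp_force: 41.3
```

```bash
python3 -m handwheel '[[-0.3,0,0,0,1],[0,0,0,0,1],[0,0,0,0,1],[0,0,0,0,1],[0,0,-0.6,0,1],[0,0,-1,0,1],[0,0,-1,0,1],[0,0,-1,0,1],[0,0,-1,0,1],[0,0,0,0,1]]'
python3 - <<'E'
from h import *
p=w([.4558,.4062,.226],-.018,0);print(p);go(*p,.22,12.95+90)
E
```

```text
time: 7.73
tcp_pos: [0.6118, 0.2137, 0.2357]
orientation: [0.002, 0.742, 0.67, 0.005]
wrist_force: [0.5, -0.4, -0.0]
finger_gap: 0.0852
grasp_force: 0.0
[0.43825773 0.40216654]
tcp [0.6118 0.2137 0.2357] ang -5.89 j7 -0.21 | turn 17.79 shift [-5.08 -8.91  0.52] gap 0.0852 t 7.7
```

```bash
python3 -m handwheel '[[0,0,0,1,1],[0,0,0,1,1],[0,0,0,1,1],[0,0,0,1,1],[0,0,0,1,1],[0,0,0,1,1],[0,0,0,1,1],[0,0,0,1,1],[0,0,0,0.9,1]]'
python3 -m handwheel '[[0,0,0,1,1],[0,0,0,1,1],[0,0,0,1,1],[0,0,0,1,1],[0,0,0,1,1],[0,0,0,1,1],[0,0,0,1,1],[0,0,0,1,1],[0,0,0,0.9,1]]'
python3 -m handwheel '[[-0.5,-0.9,0,0,1],[-0.5,-0.9,0,0,1],[-0.5,-0.9,0,0,1],[-0.5,-0.9,0,0,1],[-0.5,-0.9,0,0,1],[-0.5,-0.9,0,0,1],[-0.5,-0.9,0,0,1],[-0.5,-0.9,0,0,1],[-0.5,-0.9,0,0,1],[-0.5,-0.8,0,0,1],[0,0,0,0,1],[0,0,0,0,1]]'
python3 - <<'E'
from h import *
p=w([.4558,.4062,.226],-.018,0);go(*p,.073,12.95+90)
c=cap("top","pics/top2.png");s=cap("scene","pics/scene2.png")
np.savez("top2.npz",**c);np.savez("scene2.npz",**s)
for n,c in(("t",c),("s",s)):
    P,C=cloud(c);x,md,fr=fit(P,stand,ST,.19,.14);print(n,np.round(x,4),md,fr)
    print(n,'l',[np.round(v,4) for v in fit(P,BL,[.4558,.4062,.226],.1)])
E
```

```text
time: 8.48
tcp_pos: [0.608, 0.2131, 0.2298]
orientation: [-0.0, 0.912, 0.409, -0.0]
wrist_force: [0.8, -0.4, 0.2]
finger_gap: 0.0852
grasp_force: 0.0
time: 9.23
tcp_pos: [0.608, 0.2131, 0.2297]
orientation: [-0.0, 0.994, 0.111, -0.0]
wrist_force: [0.5, 0.1, -0.6]
finger_gap: 0.0853
grasp_force: 0.0
time: 10.23
tcp_pos: [0.435, 0.4034, 0.2295]
orientation: [-0.0, 0.993, 0.115, -0.0]
wrist_force: [0.6, -0.3, 0.2]
finger_gap: 0.0856
grasp_force: 0.0
tcp [0.435  0.4034 0.2295] ang -76.84 j7 -1.58 | turn 0.05 shift [0.12 0.08 6.26] gap 0.0856 t 10.2
t [ 6.160e-01  2.050e-02 -1.072e-01 -3.000e-04  1.397e-01] 0.0017538151020960457 0.8612952575216726
t l [array([ 0.4559,  0.4059,  0.2222, -0.0007]), np.float64(0.0017), np.float64(0.8675)]
s [ 6.151e-01  1.960e-02 -1.016e-01 -5.000e-04  1.408e-01] 0.0025083485333838515 0.6316464288407874
s l [array([ 0.4562,  0.406 ,  0.2194, -0.0006]), np.float64(0.0015), np.float64(0.9064)]
```

```bash
sed -i 's/^ST=.*/ST=[.616,.0202,-.1045]/' h.py; python3 -m handwheel '[[0.12,0.08,1,0.1,1],[0,0,1,0,1],[0,0,1,0,1],[0,0,1,0,1],[0,0,1,0,1],[0,0,0.8,0,1],[0,0,0.54,0,1],[0,0,0,0,1],[0,0,0,0,1]]'
python3 -m handwheel '[[0,0,0,0,-1],[0,0,0,0,-1],[0,0,0,0,-1],[0,0,0,0,-1],[0,0,0,0,-1],[0,0,0,0,-1],[0,0,0,0,-1],[0,0,0,0,-1],[0,0,0,0,-1]]' 70
python3 - <<'E'
from h import *
p=w([.4561,.406,.221],-.018,0);go(*p,.071,12.66+90);print(manip.sense()["wrist_force"])
p=w(ST,-.095-.018,-.012);print(p);go(*p,.12,-5.99+90)
E
```

```text
time: 11.08
tcp_pos: [0.4411, 0.3987, 0.0718]
orientation: [0.0, 0.994, 0.107, 0.0]
wrist_force: [-0.2, -0.2, 0.9]
finger_gap: 0.0856
grasp_force: 0.0
time: 11.83
tcp_pos: [0.4402, 0.4005, 0.0723]
orientation: [-0.001, 0.994, 0.109, 0.0]
wrist_force: [-1.5, 2.5, 5.1]
finger_gap: 0.0146
grasp_force: 45.3
tcp [0.4402 0.4005 0.0723] ang -77.54 j7 -1.39 | turn -0.05 shift [-0.05 -0.07  0.05] gap 0.0146 t 11.8
[-1.46664327  2.50815275  5.11307491]
[0.50236471 0.02005248]
tcp [0.4402 0.4005 0.0723] ang -77.54 j7 -1.39 | turn 4.61 shift [ 4.06 14.87 -1.93] gap 0.0146 t 11.8
```

```bash
python3 -m handwheel '[[0,0,-0.2,0,-1],[0,0,-0.4,0,-1],[0,0,-0.6,0,-1],[0,0,0,0.8,-1],[0,0,0,0.8,-1],[0,0,0,0.8,-1],[0,0,0,0.8,-1],[0,0,0,0.8,-1],[0,0,0,0.6,-1]]' 80
python3 -m handwheel '[[0,0.4,0,0,-1],[0,0.8,0,0,-1],[0,1,0,0,-1],[0,1,0,0,-1],[0,1,0,0,-1],[0,1,0,0,-1],[0,1,0,0,-1],[0,1,0,0,-1],[0,1,0,0,-1],[0,1,0,0,-1],[0,1,0,0,-1],[0,1,0,0,-1]]'
python3 -m handwheel '[[0,1,0,0,-1],[0,1,0,0,-1],[0,0.8,0,0,-1],[0,0.4,0,0,-1],[0,0,0,0,-1],[0,0,0,0,-1]]'
python3 - <<'E'
from h import *
p=w(ST,-.095-.018,-.012);go(*p,.072+.016,-5.99+90);print(manip.sense()["grasp_force"])
c=cap("top","pics/a.png");P,C=cloud(c);p=w(ST,-.195,-.012)
for b in(.03,):
  x,md,fr=fit(P,BL,[*p,ST[2]],.12,base=.02);print(np.round(x,4),md,fr,loc(np.array([[*x[:2],0]]),[*ST,0]),x[2]-ST[2])
E
```

```text
time: 12.58
tcp_pos: [0.4398, 0.3988, 0.1019]
orientation: [0.001, 0.999, -0.053, -0.0]
wrist_force: [0.2, 0.6, -2.7]
finger_gap: 0.0131
grasp_force: 82.2
time: 13.58
tcp_pos: [0.4102, 0.1189, 0.1022]
orientation: [0.0, 0.999, -0.052, -0.0]
wrist_force: [0.2, -0.5, -2.6]
finger_gap: 0.0131
grasp_force: 82.1
time: 14.08
tcp_pos: [0.4023, 0.0407, 0.1022]
orientation: [-0.0, 0.999, -0.053, -0.0]
wrist_force: [0.5, 0.7, -3.1]
finger_gap: 0.0133
grasp_force: 82.1
tcp [0.4023 0.0407 0.1022] ang -96.06 j7 -0.9 | turn -0.02 shift [4.07 0.41 0.57] gap 0.0133 t 14.1
82.11154460906982
[0.445  0.0029 0.162  0.0202] 0.004192800866354842 0.48920570264765784 [[-0.16829507 -0.03502059  0.        ]] 0.26649514004571845
```

```bash
python3 -m handwheel '[[0.4,0.1,0,0,-1],[0.7,0.1,0,0,-1],[0.8,0.1,0,0,-1],[0.8,0.1,0,0,-1],[0.8,0,0,0,-1],[0.5,0,0,0,-1],[0,0,0,0,-1],[0,0,0.3,0,-1],[0,0,0.3,0,-1],[0,0,0.12,0,-1],[0,0,0,0,-1]]'
python3 - <<'E'
from h import *
p=w(ST,-.052-.018,-.012);go(*p,.0845,-5.99+90);s=manip.sense();print(s["wrist_force"])
from h import *
for n in("top","scene"):
    c=cap(n);im=cv2.resize(c["color"][:,:,::-1],None,fx=4,fy=4,interpolation=cv2.INTER_CUBIC)
    u,v=proj(c,[[*ST[:2],.06]])[0].astype(int);cv2.imwrite(f"pics/b{n}.png",im[4*(v-50):4*(v+70),4*(u-60):4*(u+60)])
cv2.imwrite("pics/b.png",cv2.resize(np.hstack([cv2.imread("pics/btop.png"),cv2.imread("pics/bscene.png")]),(800,400)))
E
```

```text
time: 15.05
tcp_pos: [0.4997, 0.0224, 0.0842]
orientation: [-0.002, 0.999, -0.052, -0.001]
wrist_force: [-1.2, 2.8, 10.6]
finger_gap: 0.0132
grasp_force: 83.8
tcp [0.4997 0.0224 0.0842] ang -95.94 j7 -0.92 | turn 0.01 shift [ 1.83  0.08 -0.02] gap 0.0132 t 15.1
[-1.17530987  2.75421619 10.60087351]
```

View pics/b.png

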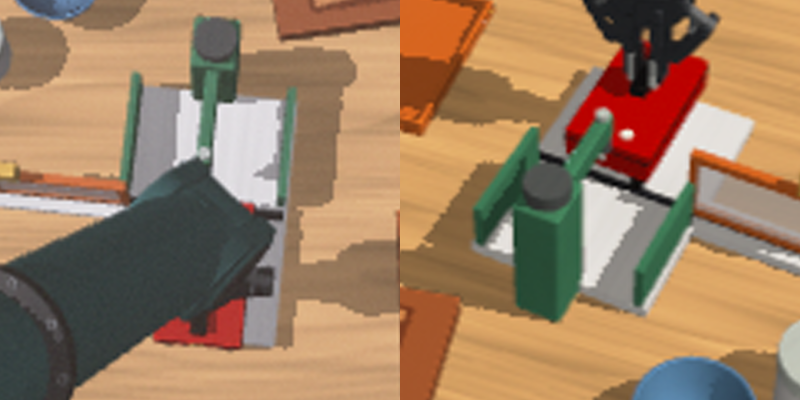

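The box is on the bed, with its white dot visible at (626,134) in the scene crop. I'll measure the dot and work out the remaining slide.

```bash
cat >> h.py <<'E'
def dot(c,guess,z,rad=14):
    """white blob near guess (world xy) -> world xy at height z"""
    u,v=proj(c,[[*guess,z]])[0];u0,v0=int(round(u)),int(round(v))
    im=c["color"][v0-rad:v0+rad+1,u0-rad:u0+rad+1].astype(float)
    sat=im.max(2)-im.min(2);W=np.clip(im.min(2)-90,0,None)*(sat<90)
    n,lab,st,ce=cv2.connectedComponentsWithStats((W>0).astype(np.uint8))
    out=[]
    for i in range(1,n):
        if 3<=st[i,4]<=60:
            m=(lab==i)*W;yy,xx=np.mgrid[:m.shape[0],:m.shape[1]];a=[(xx*m).sum()/m.sum()+u0-rad,(yy*m).sum()/m.sum()+v0-rad]
            d=c["R"].T@np.linalg.solve(c["intrinsics"],[*a,1]);o=-c["R"].T@c["t"];X=o+d*(z-o[2])/d[2]
            out.append((np.round(loc(X[None],[*ST,0])[0,:2]*1e3,1),st[i,4],np.round(a,1)))
    return out
E
python3 - <<'E'
from h import *
c=cap("scene")
g=w(ST,-.046,-.003)
for o in dot(c,g,.062): print("stand xy mm",*o)
P,C=cloud(c);x,md,fr=fit(P[P[:,2]<.076],BL+[B(-400,400,-400,400,-60,-12)],[*w(ST,-.098,-.015),ST[2]],.08,base=.012);print(np.round(x,4),fr,loc(np.array([[*x[:2],0]]),[*ST,0])*1e3,np.degrees(x[2]-ST[2]))
E
```

```text
stand xy mm [-73.6 -56.8] 32 [276.9 202.9]
stand xy mm [-114.4   -2.2] 3 [298.6 200.1]
stand xy mm [-59.6 -27.2] 19 [283.7 208.9]
stand xy mm [-47.    2.4] 9 [290.7 214.7]
stand xy mm [-22.4  48.6] 36 [301.5 225.2]
stand xy mm [-11.9  -6.2] 3 [283.1 221.5]
stand xy mm [2.4 8.9] 18 [285.7 226.4]
stand xy mm [17.  -6.5] 3 [278.8 228. ]
[ 0.5163  0.0217 -0.0979  0.0119] 0.620384047267356 [[-99.27064125  -8.91787194   0.        ]] 0.3766248771163226
```

```bash
python3 -m handwheel '[[0.2,0.1,0,0,-1],[0.3,0,0,0,-1],[0.3,0,0,0,-1],[0.3,0,0,0,-1],[0.3,0,0,0,-1],[0.3,0,0,0,-1],[0.15,0,0,0,-1],[0,0,0,0,-1],[0,0,0,0,-1],[0,0,0,0,-1]]'
python3 - <<'E'
from h import *
c=cap("scene")
for o in dot(c,ST[:2],.062): print("stand xy mm",*o)
im=cv2.resize(c["color"][:,:,::-1],None,fx=5,fy=5,interpolation=cv2.INTER_CUBIC)
u,v=proj(c,[[*ST[:2],.06]])[0].astype(int);cv2.imwrite("pics/c.png",im[5*(v-50):5*(v+50),5*(u-60):5*(u+60)])
go(*w(ST,-.07,-.012),.0845,84)
for x,y,z in((0,0,.062),(0,0,.07)): print(proj(c,[[*w(ST,x,y),z]]),(proj(c,[[*w(ST,x,y),z]])-[u-60,v-50])*5)
E
```

```text
time: 16.03
tcp_pos: [0.5402, 0.0145, 0.0842]
orientation: [-0.002, 0.999, -0.052, -0.006]
wrist_force: [-10.9, 1.7, 19.5]
finger_gap: 0.0131
grasp_force: 84.9
stand xy mm [-27.8 -58.6] 12 [269.7 212.4]
stand xy mm [-52.1 -22.5] 3 [284. 211.]
stand xy mm [-6.1 -2.1] 12 [283.6 223.3]
stand xy mm [-1.1 42.3] 10 [296.5 229.3]
stand xy mm [31.4 46.2] 41 [293.1 237.3]
stand xy mm [47.1 14. ] 30 [280.7 237.3]
tcp [0.5402 0.0144 0.0842] ang -96.01 j7 -0.95 | turn -0.0 shift [ 0.19 -0.07 -0.01] gap 0.0133 t 16.1
[[283.30523738 224.86746797]] [[301.52618689 249.33733983]]
[[283.33872583 223.032075  ]] [[301.69362914 240.16037502]]
```

View pics/c.png

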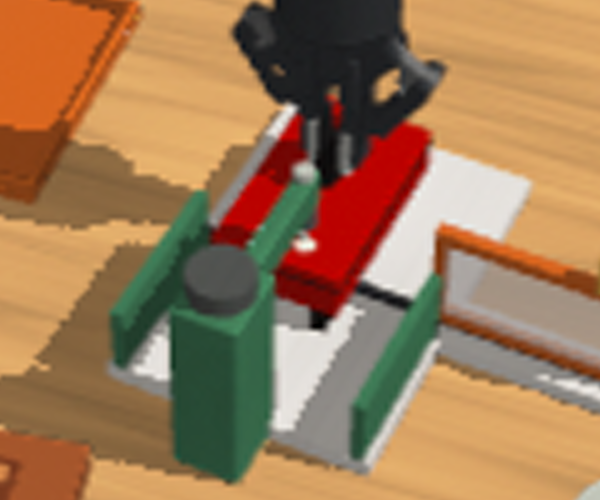

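```bash
python3 -m handwheel '[[0,0,-0.1,0,-1],[0,-0.04,-0.03,0,-1],[0,0,0,0,-1],[0,0,0,0,-1]]'
python3 - <<'E'
from h import *
print(manip.sense()["wrist_force"]);go(*w(ST,-.07,-.012),.0845,84)
E
```

```text
time: 16.42
tcp_pos: [0.5469, 0.0155, 0.0866]
orientation: [-0.0, 0.999, -0.052, -0.0]
wrist_force: [-0.3, -0.5, -2.1]
finger_gap: 0.0132
grasp_force: 82.1
[-0.31920696 -0.51895725 -2.14703941]
tcp [0.5469 0.0155 0.0866] ang -95.92 j7 -0.96 | turn 0.02 shift [-0.07  0.    0.08] gap 0.0132 t 16.4
```

```bash
python3 -m handwheel '[[-0.02,0.03,0.04,0,-1],[0,0,0.05,0,-1],[0,0,0,0,-1],[0,0,0,0,-1]]'
python3 - <<'E'
from h import *
print(manip.sense()["wrist_force"]);go(*w(ST,-.07,-.012),.0845,84)
c=cap("scene")
for o in dot(c,ST[:2],.062,6): print("stand xy mm",*o)
P,C=cloud(c);x,md,fr=fit(P[P[:,2]<.076],BL+[B(-400,400,-400,400,-60,-12)],[*w(ST,-.052,-.012),ST[2]],.08,base=.012);print(np.round(x,4),fr,loc(np.array([[*w(x,.052,.012),0]]),[*ST,0])*1e3,np.degrees(x[2]-ST[2]))
E
```

```text
time: 16.75
tcp_pos: [0.5465, 0.0143, 0.0846]
orientation: [0.0, 0.999, -0.052, -0.0]
wrist_force: [-0.8, 0.5, -1.7]
finger_gap: 0.0133
grasp_force: 82.2
[-0.77025642  0.52168797 -1.69777439]
tcp [0.5465 0.0143 0.0846] ang -95.96 j7 -0.95 | turn 0.01 shift [-0.06 -0.05  0.  ] gap 0.0133 t 16.8
stand xy mm [-11.9  -6.2] 3 [283.1 221.5]
stand xy mm [ 0.3 -1.9] 10 [282.7 224.7]
[ 0.5628  0.0131 -0.1069  0.0126] 0.48504137492043287 [[-0.11266908 -0.68480851  0.        ]] -0.13719078978325217
```

```bash
python3 -m handwheel '[[0,-0.03,0.02,0,-1],[0,0,0,0,-1],[0,0,0,0,1],[0,0,0,0,1],[0,0,0,0,1],[0,0,0,0,1],[0,0,0,0,1],[0,0,-0.6,0,1],[0,0,-1,0,1],[-0.5,0,-1,0,1],[-1,0,-1,0,1],[-1,0,-1,0,1]]'
python3 -m handwheel '[[-1,0,0,0,1],[-1,0,0,0,1],[-1,0,0,0,1],[-1,0,0,0,1],[-1,0,0,0,1],[-0.5,0,0,0,1],[0,0,0,0,1]]'
cat >> h.py <<'E'
def check(mod,k,tag):
    for n in("scene","top"):
        c=cap(n);np.savez(f"{tag}{n}.npz",**c);dx,dy=DIM[k][1]
        for o in dot(c,ST[:2],.062,6): print(n,"dot stand mm",*o)
        P,C=cloud(c);x,md,fr=fit(P[P[:,2]<.085],mod+[B(-400,400,-400,400,-60,-12)],[*w(ST,-dx,-dy),ST[2]],.085,base=.012);print(n,"fit",np.round(x,4),round(fr,2),loc(np.array([[*w(x,dx,dy),0]]),[*ST,0])*1e3,"yaw",np.degrees(x[2]-ST[2]))
        print(fit(P,stand,ST,.19,.14)[0] if 0 else '')
E
python3 - <<'E'
from h import *
check(BL,'l','d');print(manip.sense()["time"])
c=dict(np.load("dtop.npz"));s=dict(np.load("dscene.npz"))
def crop(c,r):
    u,v=proj(c,[[*ST[:2],.06]])[0].astype(int);return cv2.resize(c["color"][v-r:v+r,u-r:u+r,::-1],(400,400),interpolation=cv2.INTER_CUBIC)
cv2.imwrite("pics/d.png",np.hstack([crop(c,25),crop(s,25)]))
E
```

```text
time: 17.8
tcp_pos: [0.4845, 0.0213, 0.2003]
orientation: [0.0, 0.999, -0.052, 0.0]
wrist_force: [-0.5, 0.3, 1.1]
finger_gap: 0.0852
grasp_force: 0.0
time: 18.38
tcp_pos: [0.3433, 0.0361, 0.1988]
orientation: [-0.001, 0.999, -0.052, -0.002]
wrist_force: [0.0, 0.2, 0.3]
finger_gap: 0.0856
grasp_force: 0.0
scene dot stand mm [-11.9  -6.4] 3 [283.1 221.5]
scene dot stand mm [ 0.6 -0.5] 11 [283.1 224.9]
scene fit [ 0.5634  0.0136 -0.1067  0.0117] 0.51 [[ 0.3790971  -0.17126144  0.        ]] yaw -0.12550201936413172

top dot stand mm [17.1 -1.4] 30 [266.9 189.8]
top dot stand mm [-3.5 -1.5] 4 [266.2 196. ]
top fit [ 0.5612  0.0078 -0.1665  0.0126] 0.52 [[-0.59271085 -9.30927389  0.        ]] yaw -3.550096620184654

18.4833
```

View pics/d.png

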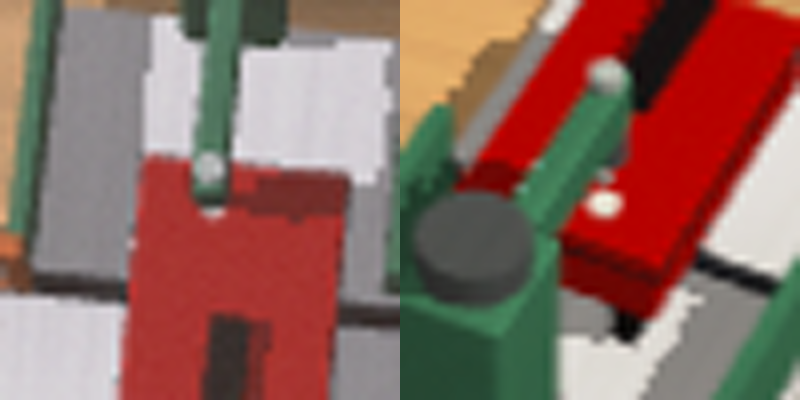

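The top view (left) shows the dot's near half peeking out centred under the arm tip at (212,210). The scene view (right) shows the dot at (603,204), directly below the needle. I'll wait out the pricking.

```bash
for i in 1 2 3; do python3 -m handwheel '[[0,0,0,0,1],[0,0,0,0,1],[0,0,0,0,1],[0,0,0,0,1],[0,0,0,0,1],[0,0,0,0,1],[0,0,0,0,1],[0,0,0,0,1],[0,0,0,0,1],[0,0,0,0,1],[0,0,0,0,1],[0,0,0,0,1]]' | head -1; done
python3 - <<'E'
from h import *
check(BL,'l','e')
for n in("top","scene"):
    P,C=cloud(cap(n));print(n,'m',np.round(fit(P,BM,[.4673,-.4197,-.158],.1)[0],4),'tr',np.round(fit(P,tray,[.489,-.236,.015],.15)[0],4))
p=w(ST,-.07,-.012);go(*p,.16,-5.99+90)
E
```

```text
time: 19.48
time: 20.48
time: 21.48
scene dot stand mm [-11.9  -6.4] 3 [283.1 221.5]
scene dot stand mm [ 0.6 -0.5] 11 [283.1 224.9]
scene fit [ 0.5633  0.014  -0.1084  0.0116] 0.51 [[0.29322488 0.12852462 0.        ]] yaw -0.22391180178104422

top dot stand mm [17.1 -1.4] 30 [266.9 189.8]
top dot stand mm [-3.4 -1.5] 4 [266.2 196. ]
top fit [ 0.7006 -0.0029 -0.123   0.0727] 0.76 [[138.75709201  -3.13154418   0.        ]] yaw -1.060735098907697

top m [ 4.676e-01 -4.199e-01 -1.630e-01 -1.000e-04] tr [ 4.898e-01 -2.362e-01  1.300e-02  1.000e-04]
scene m [ 4.679e-01 -4.196e-01 -1.617e-01 -4.000e-04] tr [ 4.911e-01 -2.358e-01  8.800e-03 -1.000e-04]
tcp [0.3477 0.0358 0.1993] ang -95.96 j7 -1.21 | turn 0.01 shift [ 7.94 -0.02  1.57] gap 0.0855 t 21.7
```

```bash
python3 -m handwheel '[[0.6,0,0,0,1],[1,0,0,0,1],[1,0,0,0,1],[1,0,0,0,1],[1,0,0,0,1],[1,0,0.3,0,1],[1,0,0.6,0,1],[0.9,0,0.7,0,1],[0.45,0,0,0,1],[0,0,0,0,1]]' 70
python3 -m handwheel '[[0,0,0.8,0,1],[0,0,1,0,1],[0,0,0.8,0,1],[0,0,0.35,0,1],[0,0,0,0,1],[0,0,0,0,1]]'
python3 - <<'E'
from h import *
p=w(ST,-.07,-.012);go(*p,.0845,-5.99+90)
E
```

```text
time: 22.52
tcp_pos: [0.5476, 0.0147, 0.159]
orientation: [0.001, 0.999, -0.052, 0.001]
wrist_force: [0.6, 0.2, 0.1]
finger_gap: 0.0855
grasp_force: 0.0
time: 23.02
tcp_pos: [0.5448, 0.0151, 0.0864]
orientation: [-0.0, 0.999, -0.052, -0.0]
wrist_force: [-0.2, 0.1, 0.4]
finger_gap: 0.0856
grasp_force: 0.0
tcp [0.5448 0.0151 0.0864] ang -95.98 j7 -0.95 | turn 0.0 shift [ 0.01 -0.02  0.08] gap 0.0856 t 23.0
```

```bash
python3 -m handwheel '[[0,0,0.06,0,-1],[0,0,0,0,-1],[0,0,0,0,-1],[0,0,0,0,-1],[0,0,0,0,-1],[0,0,0,0,-1],[0,0,0,0,-1],[0,0,0,0,-1],[0,0,0,0,-1],[0,0,0,0,-1]]' 80
python3 -m handwheel '[[-0.3,0,0,0,-1],[-0.6,0,0,0,-1],[-0.8,0,0,0,-1],[-0.8,0,0,0,-1],[-0.7,0,0,0,-1],[-0.4,0,0,0,-1],[0,0,-0.3,0,-1],[0,0,-0.6,0,-1],[0,0,-0.3,0,-1],[0,0,0,0,-1]]'
python3 - <<'E'
from h import *
print(manip.sense()["grasp_force"]);go(*w([.490,-.236,.011],-.018,0),.12,.63+90)
E
```

```text
time: 23.85
tcp_pos: [0.5455, 0.0151, 0.0847]
orientation: [-0.0, 0.999, -0.052, 0.0]
wrist_force: [0.1, -0.3, 4.5]
finger_gap: 0.0133
grasp_force: 78.5
time: 24.68
tcp_pos: [0.4559, 0.0246, 0.1148]
orientation: [-0.0, 0.999, -0.052, 0.001]
wrist_force: [-0.1, -0.6, -2.4]
finger_gap: 0.0132
grasp_force: 78.5
78.50584387779236
tcp [0.4559 0.0246 0.1148] ang -95.94 j7 -0.94 | turn -1.64 shift [ 0.53 10.44 -0.21] gap 0.0132 t 24.7
```

```bash
python3 -m handwheel '[[0,0.4,-0.2,-0.6,-1],[0,0.8,0,-0.6,-1],[0,1,0,-0.44,-1],[0.1,1,0,0,-1],[0.1,1,0,0,-1],[0.1,1,0,0,-1],[0.1,1,0,0,-1],[0.1,1,0,0,-1],[0,1,0,0,-1],[0,1,0,0,-1],[0,0.8,0,0,-1],[0,0.4,0,0,-1]]'
python3 -m handwheel '[[0,0,0,0,-1],[0,0,0,0,-1],[0,0,0,0,-1]]'
python3 - <<'E'
from h import *
print(manip.sense()["grasp_force"]);go(*w([.490,-.236,.011],-.018,0),.078,.63+90)
for n in("top","scene"):
    c=cap(n)
    P,C=cloud(c);P=P[P[:,2]<.096]
    x,md,fr=fit(P,BL+[B(-400,400,-400,400,-60,-43)],[.490,-.236,.011],.09,base=.043);print(n,np.round(x,4),fr)
    print(dot(c,w([.49,-.236,.011],.052,.012),.093,5), loc(np.array([[*w([.49,-.236,.011],.052,.012),0]]),[*ST,0])*1e3)
E
```

```text
time: 25.68
tcp_pos: [0.4673, -0.2385, 0.1187]
orientation: [0.001, 1.0, 0.004, 0.0]
wrist_force: [0.2, 0.0, -2.6]
finger_gap: 0.0134
grasp_force: 78.5
time: 25.93
tcp_pos: [0.4673, -0.233, 0.1184]
orientation: [-0.001, 1.0, 0.006, -0.001]
wrist_force: [0.3, -0.0, -3.0]
finger_gap: 0.0134
grasp_force: 78.6
78.55525374412537
tcp [ 0.4673 -0.233   0.1184] ang -89.29 j7 -0.46 | turn 0.02 shift [0.19 0.13 1.62] gap 0.0134 t 25.9
top [ 0.5652 -0.2025  1.0676  0.005 ] 0.22983870967741934
[(array([ -53.2, -248.1]), np.int32(14), array([343.2, 217.4]))] [[ -48.31783283 -250.03273436    0.        ]]
scene [ 0.5056 -0.2136 -0.5672  0.0032] 0.15503432494279176
[(array([ -54.8, -249.5]), np.int32(7), array([218.9, 180.5]))] [[ -48.31783283 -250.03273436    0.        ]]
```

```bash
python3 -m handwheel '[[0.2,0.1,0,0,-1],[0,0,0.5,0,-1],[0,0,0.6,0,-1],[0,0,0.4,0,-1],[0,0,0.1,0,-1],[0,0,0,0,-1],[0,0,0,0,-1]]'
python3 - <<'E'
from h import *
print(manip.sense()["wrist_force"]);go(*w([.490,-.236,.011],-.018,0),.078,.63+90)
E
```

```text
time: 26.62
tcp_pos: [0.4729, -0.2378, 0.0792]
orientation: [0.0, 1.0, 0.005, 0.0]
wrist_force: [-0.3, 0.6, -3.0]
finger_gap: 0.0133
grasp_force: 78.6
[-0.32811273  0.56451732 -2.95967535]
tcp [ 0.4729 -0.2378  0.0792] ang -89.39 j7 -0.41 | turn -0.01 shift [-0.04 -0.06  0.05] gap 0.0133 t 26.6
```

Lower the last bit, release, and retreat towards the medium box.

```bash
python3 -m handwheel '[[0,0,0.08,0,-1],[0,0,0,0,-1],[0,0,0,0,1],[0,0,0,0,1],[0,0,0,0,1],[0,0,0,0,1],[0,0,0,0,1],[0,0,-0.5,0,1],[0,0,-1,0,1],[0,0,-1,0,1],[0,0,-1,0,1],[0,0,-1,0,1]]'
python3 -m handwheel '[[-0.5,0.5,-0.6,0,1],[-0.5,1,0,0,1],[0,1,0,0,1],[0,1,0,0,1],[0,1,0,0,1],[0,1,0,0,1],[0,0.5,0,0,1],[0,0,0,0,1],[0,0,0,0,1]]'
python3 - <<'E'
from h import *
for n in("top","scene"):
    c=cap(n);P,C=cloud(c);print(n,'l',[np.round(v,4) for v in fit(P[P[:,2]<.085],BL+[B(-88,88,-58,58,-60,0)],[.490,-.236,.011],.085,base=.005)])
    a=fit(P,BM,[.4677,-.4197,-.162],.1);print('m',np.round(a[0],4),a[2])
go(*w([.4677,-.4197,-.162],-.018,0),.0725,90-9.28)
E
```

```text
time: 27.62
tcp_pos: [0.4723, -0.2376, 0.1905]
orientation: [-0.0, 1.0, 0.005, -0.0]
wrist_force: [-0.1, 0.4, 0.1]
finger_gap: 0.0854
grasp_force: 0.0
time: 28.37
tcp_pos: [0.4489, -0.3876, 0.2043]
orientation: [-0.001, 1.0, 0.005, -0.0]
wrist_force: [0.6, -0.1, -0.1]
finger_gap: 0.0853
grasp_force: 0.0
top l [array([ 0.4894, -0.2383,  0.0261,  0.0053]), np.float64(0.0017), np.float64(0.8457)]
m [ 0.4664 -0.4202 -0.15   -0.    ] 0.8642533936651584
scene l [array([ 0.491 , -0.2377,  0.0113,  0.0048]), np.float64(0.0015), np.float64(0.8793)]
m [ 0.4676 -0.4194 -0.1642 -0.0005] 0.8909287257019438
tcp [ 0.4493 -0.3859  0.204 ] ang -89.32 j7 -0.37 | turn 2.49 shift [0.23 1.23 5.26] gap 0.0853 t 28.5
```

```bash
python3 -m handwheel '[[0,0,0,0.9,1],[0,0,0,0.9,1],[0,0,0,0.7,1],[0.15,0.6,0,0,1],[0,0.6,0.3,0,1],[0,0,1,0,1],[0,0,1,0,1],[0,0,1,0,1],[0,0,0,0,1],[0,0,0,0,1]]'
python3 - <<'E'
from h import *
go(*w([.4673,-.4198,-.162],-.021,0),.0725,90-9.28)
E
```

```text
time: 29.3
tcp_pos: [0.448, -0.4158, 0.1211]
orientation: [-0.002, 0.997, -0.081, -0.001]
wrist_force: [-0.1, -0.2, -0.0]
finger_gap: 0.0856
grasp_force: 0.0
tcp [ 0.448  -0.4158  0.1211] ang -99.31 j7 -0.39 | turn -0.01 shift [-0.05  0.04  1.94] gap 0.0856 t 29.3
```

```bash
python3 -m handwheel '[[-0.05,0.04,0.7,0,1],[0,0,0.7,0,1],[0,0,0.5,0,1],[0,0,0,0,1],[0,0,0,0,-1],[0,0,0,0,-1],[0,0,0,0,-1],[0,0,0,0,-1],[0,0,0,0,-1],[0,0,0,0,-1],[0,0,0,0,-1],[0,0,0,0,-1]]' 80
python3 - <<'E'
from h import *
print(manip.sense()["grasp_force"])
go(*w([.4673,-.4198,-.162],-.021,0),.0725,90-9.28)
E
```

```text
time: 30.3
tcp_pos: [0.4469, -0.4186, 0.075]
orientation: [-0.001, 0.997, -0.082, 0.0]
wrist_force: [-0.1, 3.0, 6.5]
finger_gap: 0.0132
grasp_force: 78.3
78.30693125724792
tcp [ 0.4469 -0.4186  0.075 ] ang -99.4 j7 -0.33 | turn -0.03 shift [-0.03 -0.08  0.1 ] gap 0.0132 t 30.3
```

```bash
python3 -m handwheel '[[0,0,0,0,1],[0,0,0,0,1],[0,0,0.1,0,1],[0,0,0,0,1],[0,0,0,0,-1],[0,0,0,0,-1],[0,0,0,0,-1],[0,0,0,0,-1],[0,0,0,0,-1],[0,0,0,0,-1],[0,0,0,0,-1],[0,0,0,0,-1]]' 80
python3 - <<'E'
from h import *
print(manip.sense()["grasp_force"])
go(*w(ST,-.112,.010),.165,84.01)
E
```

```text
time: 31.3
tcp_pos: [0.4467, -0.4188, 0.0722]
orientation: [-0.0, 0.997, -0.082, 0.0]
wrist_force: [-1.3, 0.8, 3.1]
finger_gap: 0.0134
grasp_force: 79.1
79.06136870384216
tcp [ 0.4467 -0.4188  0.0722] ang -99.4 j7 -0.33 | turn -0.85 shift [  0.42 -18.57  -3.71] gap 0.0134 t 31.3
```

```bash
python3 -m handwheel '[[0,0,-0.3,0,-1],[0,0,-0.7,0,-1],[0,0,-0.9,0,-1],[0,0,-0.9,-0.4,-1],[0,0,-0.6,-0.45,-1],[0,-0.3,-0.3,0,-1],[0,-0.7,0,0,-1],[0,-1,0,0,-1],[0,-1,0,0,-1],[0,-1,0,0,-1],[0,-1,0,0,-1],[0,-1,0,0,-1]]'
python3 -m handwheel '[[0,-1,0,0,-1],[0,-1,0,0,-1],[0,-1,0,0,-1],[0,-1,0,0,-1],[0,-1,0,0,-1],[0,-1,0,0,-1],[0,-1,0,0,-1],[0,-1,0,0,-1],[0,-1,0,0,-1],[0,-1,0,0,-1],[0,-1,0,0,-1],[0,-0.8,0,0,-1]]'
python3 -m handwheel '[[0,-0.5,0,0,-1],[0,-0.3,0,0,-1],[0,0,0,0,-1],[0,0,0,0,-1]]'
python3 - <<'E'
from h import *
print(manip.sense()["grasp_force"])
go(*w(ST,-.112,.010),.088,84.01)
E
```

```text
time: 32.3
tcp_pos: [0.4618, -0.2674, 0.164]
orientation: [-0.001, 0.999, -0.053, -0.001]
wrist_force: [1.9, -1.2, -2.5]
finger_gap: 0.0132
grasp_force: 78.5
time: 33.3
tcp_pos: [0.4922, 0.0265, 0.164]
orientation: [-0.0, 0.999, -0.052, -0.001]
wrist_force: [-0.3, 0.2, -1.6]
finger_gap: 0.0133
grasp_force: 78.5
time: 33.63
tcp_pos: [0.4948, 0.0434, 0.1644]
orientation: [0.0, 0.999, -0.052, -0.0]
wrist_force: [-0.6, -1.2, -2.4]
finger_gap: 0.0136
grasp_force: 78.5
78.4735643863678
tcp [0.4948 0.0434 0.1644] ang -95.99 j7 -1.1 | turn 0.0 shift [0.44 0.01 3.05] gap 0.0136 t 33.6
```

```bash
python3 -m handwheel '[[0.2,0,0.5,0,-1],[0.1,0,0.8,0,-1],[0,0,0.8,0,-1],[0,0,0.6,0,-1],[0,0,0.3,0,-1],[0,0,0.15,0,-1],[0,0,0,0,-1],[0,0,0,0,-1]]'
python3 - <<'E'
from h import *
print(manip.sense()["wrist_force"])
go(*w(ST,-.112,.010),.0845,84.01)
c=cap("scene")
for o in dot(c,w(ST,-.050,0),.063,6): print("stand xy mm",*o)
P,C=cloud(c);x,md,fr=fit(P[P[:,2]<.076],BM+[B(-400,400,-400,400,-60,-12)],[*w(ST,-.095,.01),ST[2]],.08,base=.012);print(np.round(x,4),fr,loc(np.array([[*w(x,.045,-.010),0]]),[*ST,0])*1e3,np.degrees(x[2]-ST[2]))
E
```

```text
time: 34.3
tcp_pos: [0.5031, 0.042, 0.0863]
orientation: [0.0, 0.999, -0.053, 0.0]
wrist_force: [0.2, -0.6, -2.4]
finger_gap: 0.0132
grasp_force: 78.4
[ 0.23126495 -0.56204783 -2.35223846]
tcp [0.5031 0.042  0.0863] ang -96.07 j7 -0.96 | turn -0.02 shift [ 0.1  -0.    0.07] gap 0.0132 t 34.3
stand xy mm [-59.1 -24.3] 8 [284.4 209.1]
stand xy mm [-49.4  -1.2] 14 [290.  213.6]
[ 0.5232  0.0398 -0.1078  0.0215] 0.5580524344569289 [[-49.4127249   -0.33733598   0.        ]] -0.18959388252478254
```

```bash
python3 -m handwheel '[[0,0,0.08,0,-1],[0.2,-0.03,0,0,-1],[0.3,0,0,0,-1],[0.3,0,0,0,-1],[0.3,0,0,0,-1],[0.3,0,0,0,-1],[0.3,0,0,0,-1],[0.2,0,0,0,-1],[0.07,0,0,0,-1],[0,0,0,0,-1],[0,0,0,0,-1],[0,0,0,0,-1]]'
python3 - <<'E'
from h import *
print(manip.sense()["wrist_force"])
go(*w(ST,-.112,.010),.0845,84.01)
check(BM,'m','f')
E
```

```text
time: 35.35
tcp_pos: [0.553, 0.0381, 0.0842]
orientation: [0.0, 0.999, -0.052, 0.001]
wrist_force: [-0.0, 0.8, 3.7]
finger_gap: 0.0133
grasp_force: 79.2
[-0.01384422  0.83251752  3.74434837]
tcp [0.553  0.0381 0.0842] ang -96.01 j7 -0.99 | turn -0.0 shift [-1.9   0.05 -0.02] gap 0.0133 t 35.4
scene dot stand mm [-11.9  -6.1] 3 [283.2 221.5]
scene dot stand mm [1.2 0.5] 12 [283.3 225.2]
scene fit [ 0.5736  0.0367 -0.0965  0.0121] 0.44 [[1.23241505 2.31554864 0.        ]] yaw 0.4591115539263434

top fit [ 0.5433  0.0154 -0.6163  0.0123] 0.44 [[-37.45093099 -43.13366826   0.        ]] yaw -29.325055728139844
```

```bash
python3 -m handwheel '[[-0.04,0.02,0,0,-1],[0,0,0,0,-1],[0,0,0,0,1],[0,0,0,0,1],[0,0,0,0,1],[0,0,0,0,1],[0,0,0,0,1],[0,0,-0.6,0,1],[0,0,-1,0,1],[-0.5,0,-1,0,1],[-1,0,-1,0,1],[-1,0,-1,0,1]]'
python3 -m handwheel '[[-1,0,0,0,1],[-1,0,0,0,1],[-1,0,0,0,1],[-1,0,0,0,1],[-1,0,0,0,1],[-0.5,0,0,0,1],[0,0,0,0,1]]'
python3 - <<'E'
from h import *
check(BM,'m','g');print(manip.sense()["time"])
c=dict(np.load("gtop.npz"));s=dict(np.load("gscene.npz"))
def crop(c,r):
    u,v=proj(c,[[*ST[:2],.06]])[0].astype(int);return cv2.resize(c["color"][v-r:v+r,u-r:u+r,::-1],(400,400),interpolation=cv2.INTER_CUBIC)
cv2.imwrite("pics/g.png",np.hstack([crop(c,25),crop(s,25)]))
E
```

```text
time: 36.45
tcp_pos: [0.4883, 0.0442, 0.1996]
orientation: [0.0, 0.999, -0.053, 0.0]
wrist_force: [0.2, 0.3, 1.1]
finger_gap: 0.0856
grasp_force: 0.0
time: 37.03
tcp_pos: [0.3473, 0.0589, 0.1982]
orientation: [-0.001, 0.999, -0.052, -0.003]
wrist_force: [0.6, 0.4, 0.9]
finger_gap: 0.0856
grasp_force: 0.0
scene dot stand mm [-11.9  -6.2] 3 [283.1 221.5]
scene dot stand mm [0.1 0.7] 12 [283.5 225. ]
scene fit [ 0.5728  0.037  -0.0972  0.012 ] 0.47 [[0.38348657 2.5860845  0.        ]] yaw 0.42090855776432756

top dot stand mm [17.2 -1. ] 31 [266.8 189.8]
top dot stand mm [-3.6  0.7] 5 [265.5 196. ]
top fit [ 0.5735  0.037  -0.0365  0.0229] 0.56 [[1.57735437 5.3998917  0.        ]] yaw 3.894284828228483

37.1333
```

View pics/g.png

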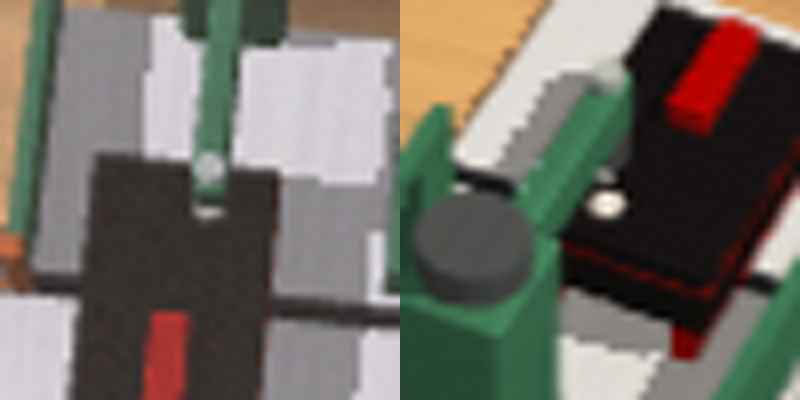

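The medium box's dot is centred under the arm tip at (208,210) in the top view. In the scene view it is at (606,204), directly below the needle. I'll wait again.

```bash
for i in 1 2 3; do python3 -m handwheel '[[0,0,0,0,1],[0,0,0,0,1],[0,0,0,0,1],[0,0,0,0,1],[0,0,0,0,1],[0,0,0,0,1],[0,0,0,0,1],[0,0,0,0,1],[0,0,0,0,1],[0,0,0,0,1],[0,0,0,0,1],[0,0,0,0,1]]' | head -1; done
python3 - <<'E'
from h import *
check(BM,'m','k')
for n in("top","scene"):
    P,C=cloud(cap(n));print(n,'l',np.round(fit(P[P[:,2]<.085],BL+[B(-88,88,-58,58,-60,0)],[.490,-.236,.011],.085,base=.005)[0],4))
go(*w(ST,-.065,.010),.16,84.01)
E
```

```text
time: 38.13
time: 39.13
time: 40.13
scene dot stand mm [-11.9  -6.2] 3 [283.1 221.5]
scene dot stand mm [0.1 0.7] 12 [283.5 225. ]
scene fit [ 0.5727  0.037  -0.089   0.0116] 0.47 [[0.3532067  2.86064375 0.        ]] yaw 0.8887456321389082

top dot stand mm [17.2 -1. ] 30 [266.7 189.8]
top dot stand mm [-3.6  0.7] 5 [265.6 196. ]
top fit [ 0.5727  0.0347 -0.0668  0.0453] 0.38 [[0.77246332 1.57800798 0.        ]] yaw 2.1606325823385

top l [ 0.4907 -0.2372  0.0049  0.0098]
scene l [ 0.4911 -0.2379  0.012   0.0048]
tcp [0.3519 0.0589 0.1988] ang -96.0 j7 -1.26 | turn -0.0 shift [8.07 0.04 1.55] gap 0.0851 t 40.3
```

```bash
python3 -m handwheel '[[0.6,0,0,0,1],[1,0,0,0,1],[1,0,0,0,1],[1,0,0,0,1],[1,0,0,0,1],[1,0,0.3,0,1],[1,0,0.6,0,1],[0.9,0,0.65,0,1],[0.55,0,0,0,1],[0,0,0,0,1]]' 80
python3 -m handwheel '[[0,0,0.8,0,1],[0,0,1,0,1],[0,0,0.8,0,1],[0,0,0.4,0,1],[0,0,0,0,1],[0,0,0,0,1],[0,0,0,0,1]]'
python3 - <<'E'
from h import *
go(*w(ST,-.065,.010),.0842,84.01)
E
```

```text
time: 41.17
tcp_pos: [0.5552, 0.0374, 0.1593]
orientation: [0.001, 0.999, -0.052, 0.001]
wrist_force: [0.0, -0.6, 0.5]
finger_gap: 0.0855
grasp_force: 0.0
time: 41.75
tcp_pos: [0.5525, 0.0377, 0.0862]
orientation: [-0.0, 0.999, -0.052, 0.001]
wrist_force: [0.3, 0.6, -0.3]
finger_gap: 0.0856
grasp_force: 0.0
tcp [0.5525 0.0377 0.0862] ang -96.01 j7 -0.99 | turn -0.01 shift [-0.    0.03  0.08] gap 0.0856 t 41.8
```

```bash
python3 -m handwheel '[[0,0,0.08,0,-1],[0,0,0,0,-1],[0,0,0,0,-1],[0,0,0,0,-1],[0,0,0,0,-1],[0,0,0,0,-1],[0,0,0,0,-1],[0,0,0,0,-1],[0,0,0,0,-1],[0,0,0,0,-1]]' 80
python3 -m handwheel '[[-0.3,0,0,0,-1],[-0.6,0,0,0,-1],[-0.8,0,0,0,-1],[-0.8,0,0,0,-1],[-0.7,0,0,0,-1],[-0.2,0,0,0,-1],[0,0,-0.3,0,-1],[0,0,-0.7,0,-1],[0,0,-0.9,0,-1],[0,0,-0.9,0,-1],[0,0,-0.6,0,-1],[0,0,0,0,-1]]'
python3 - <<'E'
from h import *
print(manip.sense()["grasp_force"]);go(*w([.4905,-.2378,.012],-.020,0),.169,.69+90)
E
```

```text
time: 42.58
tcp_pos: [0.5522, 0.038, 0.0834]
orientation: [-0.0, 0.999, -0.052, 0.0]
wrist_force: [-1.0, 0.2, 5.3]
finger_gap: 0.0135
grasp_force: 79.0
time: 43.58
tcp_pos: [0.4691, 0.0465, 0.1703]
orientation: [-0.0, 0.999, -0.052, 0.002]
wrist_force: [0.2, 1.0, -1.7]
finger_gap: 0.013
grasp_force: 78.5
78.48336696624756
tcp [0.4691 0.0465 0.1703] ang -95.99 j7 -1.11 | turn -1.67 shift [-0.08 11.38  0.04] gap 0.013 t 43.6
```

```bash
python3 -m handwheel '[[0,0,0,-0.6,-1],[0,0.4,0,-0.6,-1],[0,0.8,0,-0.47,-1],[0,1,0,0,-1],[0,1,0,0,-1],[0,1,0,0,-1],[0,1,0,0,-1],[0,1,0,0,-1],[0,1,0,0,-1],[0,1,0,0,-1],[0,1,0,0,-1],[0,0.9,0,0,-1]]'
python3 -m handwheel '[[0,0.7,0,0,-1],[0,0.4,0,0,-1],[0,0.1,0,0,-1],[0,0,0,0,-1],[0,0,0,0,-1]]'
python3 - <<'E'
from h import *
L=[.4905,-.2378,.012]
print(manip.sense()["grasp_force"]);go(*w(L,-.020,0),.127,.69+90)
for n in("top","scene"):
    c=cap(n);g=w(L,.045,-.010);p=proj(c,[[*g,.148]])
    for o in dot(c,g,.148,6):
        d=c["R"].T@np.linalg.solve(c["intrinsics"],[*o[2],1]);oo=-c["R"].T@c["t"];X=oo+d*(.148-oo[2])/d[2]
        print(n,o[1],"dot err in L frame mm",(loc(X[None],[*L,0])[0,:2]*1e3-[45,-10]).round(1))
E
```

```text
time: 44.58
tcp_pos: [0.4683, -0.2072, 0.167]
orientation: [-0.0, 1.0, 0.006, -0.001]
wrist_force: [0.8, -0.3, -1.4]
finger_gap: 0.0136
grasp_force: 78.5
time: 45.0
tcp_pos: [0.4691, -0.2342, 0.1674]
orientation: [-0.001, 1.0, 0.006, -0.001]
wrist_force: [-1.1, -0.1, -2.6]
finger_gap: 0.0132
grasp_force: 78.5
78.46631169319153
tcp [ 0.4691 -0.2342  0.1674] ang -89.26 j7 -0.53 | turn 0.01 shift [0.06 0.16 1.62] gap 0.0132 t 45.0
top 14 dot err in L frame mm [-0.4  4.7]
scene 12 dot err in L frame mm [2.6 5.1]
```

```bash
python3 -m handwheel '[[0,0.17,0,0,-1],[0,0,0.4,0,-1],[0,0,0.5,0,-1],[0,0,0.4,0,-1],[0,0,0.25,0,-1],[0,0,0,0,-1],[0,0,0,0,-1]]'
python3 - <<'E'
from h import *
L=[.4905,-.2378,.012]
print(manip.sense()["wrist_force"]);go(*w(L,-.020,0),.127,.69+90)
for n in("top","scene"):
    c=cap(n);g=w(L,.045,-.010)
    for o in dot(c,g,.107,6):
        d=c["R"].T@np.linalg.solve(c["intrinsics"],[*o[2],1]);oo=-c["R"].T@c["t"];X=oo+d*(.107-oo[2])/d[2]
        print(n,o[1],"dot err in L frame mm",(loc(X[None],[*L,0])[0,:2]*1e3-[45,-10]).round(1))
E
```

```text
time: 45.68
tcp_pos: [0.469, -0.2399, 0.1286]
orientation: [-0.0, 1.0, 0.006, -0.001]
wrist_force: [-1.3, 0.2, -2.2]
finger_gap: 0.0137
grasp_force: 78.5
[-1.30721547  0.20270245 -2.19376323]
tcp [ 0.469  -0.2399  0.1286] ang -89.34 j7 -0.46 | turn -0.01 shift [ 0.06 -0.07  0.06] gap 0.0137 t 45.7
scene 11 dot err in L frame mm [-0.2 -2.4]
```

```bash
python3 -m handwheel '[[0.03,-0.07,0,0,-1],[0,0,0.05,0,-1],[0,0,0.04,0,-1],[0,0,0,0,-1],[0,0,0,0,1],[0,0,0,0,1],[0,0,0,0,1],[0,0,0,0,1],[0,0,0,0,1],[0,0,-0.5,0,1],[0,0,-1,0,1],[0,0,-1,0,1]]'
python3 -m handwheel '[[0,0,-1,0,1],[-0.4,-0.4,-0.5,0,1],[-0.6,-1,0,0,1],[0,-1,0,0,1],[0,-1,0,0,1],[0,-1,0,0,1],[0,-1,0,0,1],[0,-1,0,0,1],[0,-1,0,0,1],[0,-0.5,0,0,1],[0,0,0,0,1],[0,0,0,0,1]]'
python3 - <<'E'
from h import *
L=[.4905,-.2378,.012]
for n in("top","scene"):
    c=cap(n,f"pics/end{n}.png");P,C=cloud(c)
    up=P[(P[:,2]>.085)&(P[:,2]<.14)]
    x,md,fr=fit(P[P[:,2]<.15],BM+[(ce-[0,0,.05],h) for ce,h in BL],[*L],.08,base=.055);print(n,'stack joint',np.round(x,4),fr)
    U=P[(P[:,2]>.098)&(P[:,2]<.112)&(np.hypot(P[:,0]-L[0],P[:,1]-L[1])<.1)];r=cv2.minAreaRect((U[:,:2]*1000).astype(np.float32));print(n,'M lid',r)
    U=P[(P[:,2]>.047)&(P[:,2]<.063)&(np.hypot(P[:,0]-L[0],P[:,1]-L[1])<.1)];r=cv2.minAreaRect((U[:,:2]*1000).astype(np.float32));print(n,'L lid',r)
    im=c["color"];u,v=proj(c,[[.49,-.238,.08]])[0].astype(int);cv2.imwrite(f"pics/e{n}.png",cv2.resize(im[v-35:v+35,u-35:u+35,::-1],(400,400),interpolation=cv2.INTER_CUBIC))
cv2.imwrite("pics/e.png",np.hstack([cv2.imread("pics/etop.png"),cv2.imread("pics/escene.png")]))
go(*w(ST,-.03,.190),.2,-5.99)
E
```

```text
time: 46.78
tcp_pos: [0.4694, -0.238, 0.1896]
orientation: [-0.0, 1.0, 0.006, -0.001]
wrist_force: [1.0, -0.5, 0.1]
finger_gap: 0.0855
grasp_force: 0.0
time: 47.78
tcp_pos: [0.4429, -0.0407, 0.2271]
orientation: [0.0, 1.0, 0.007, 0.0]
wrist_force: [-0.4, -0.3, -0.5]
finger_gap: 0.0856
grasp_force: 0.0
top stack joint [ 0.491  -0.2383  0.016   0.0556] 0.8113917248790973
top M lid ((490.8805236816406, -237.38336181640625), (124.21664428710938, 76.51811218261719), 0.6299338936805725)
top L lid ((490.8074951171875, -235.21412658691406), (140.70101928710938, 84.33405303955078), 3.225902557373047)
scene stack joint [ 0.4908 -0.2377  0.0139  0.0552] 0.8573709419904204
scene M lid ((493.69915771484375, -236.3179168701172), (130.42660522460938, 79.58602142333984), 1.1719921827316284)
scene L lid ((494.00396728515625, -235.05181884765625), (85.17254638671875, 145.18484497070312), 89.39607238769531)
tcp [ 0.4429 -0.0422  0.2273] ang -89.4 j7 -0.99 | turn -20.85 shift [10.8   5.42  1.1 ] gap 0.0854 t 47.9
```

View pics/e.png

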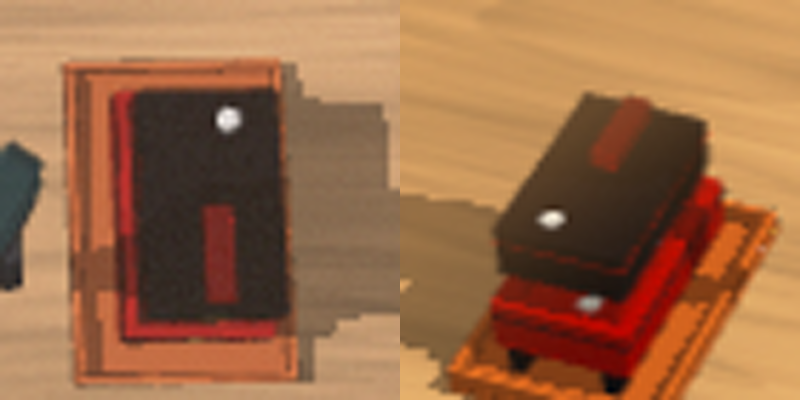

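The medium box sits squarely on the large one in the tray, with the white dot at (228,118) and lids up. Next is the guard.

```bash
python3 -m handwheel '[[0,0,0,-1,1],[0,0,0,-1,1],[0,0,0,-1,1],[0,0,0,-1,1],[0,0,0,-1,1],[0,0,0,-1,1],[0,0,0,-1,1],[0,0,0,-1,1],[0,0,0,-1,1],[0,0,0,-1,1],[0,0,0,-1,1]]' | head -2
python3 -m handwheel '[[0,0,0,-1,1],[0,0,0,-1,1],[0,0,0,-1,1],[0,0,0,-1,1],[0,0,0,-1,1],[0,0,0,-1,1],[0,0,0,-1,1],[0,0,0,-1,1],[0,0,0,-1,1],[0,0,0,-0.85,1],[0,0,0,0,1]]' | head -2
python3 -m handwheel '[[0.9,0.5,0,0,1],[0.9,0.5,0,0,1],[0.9,0.5,0,0,1],[0.9,0.5,0,0,1],[0.9,0.5,0,0,1],[0.9,0.5,0,0,1],[0.9,0.5,0,0,1],[0.9,0.5,0,0,1],[0.9,0.5,0,0,1],[0.9,0.5,0,0,1],[0.9,0.4,0,0,1],[0.9,0,0,0,1]]' | head -2
python3 - <<'E'
from h import *
go(*w(ST,-.03,.190),.1155,-5.99)
P,C=cloud(cap("scene"));print(fit(P,stand,ST,.19,.14)[0])
E
```

```text
time: 48.8
tcp_pos: [0.4429, -0.0429, 0.2273]
time: 49.72
tcp_pos: [0.4429, -0.0428, 0.2273]
time: 50.72
tcp_pos: [0.608, 0.2128, 0.2272]
tcp [0.608  0.2128 0.2272] ang -6.19 j7 -0.23 | turn -0.05 shift [-0.02 -0.09  4.47] gap 0.0854 t 50.7
[ 6.15071744e-01  1.96584701e-02 -1.01243273e-01 -4.94307965e-04
  1.41741493e-01]
```

```bash
python3 -m handwheel '[[-0.02,-0.09,0.7,0,1],[0,0,1,0,1],[0,0,1,0,1],[0,0,1,0,1],[0,0,0.77,0,1],[0,0,0,0,1],[0,0,0,0,1]]' 40
python3 -m handwheel '[[0,0,0,0,-1],[0,0,0,0,-1],[0,0,0,0,-1],[0,0,0,0,-1],[0,0,0,0,-1],[0,0,0,0,-1],[0,0,0,0,-1],[0,0,0,0,-1],[0,0,0,0,-1]]'
python3 - <<'E'
from h import *
go(*w(ST,-.03,.050),.1155,-5.99)
E
```

```text
time: 51.35
tcp_pos: [0.6023, 0.2118, 0.1145]
orientation: [-0.0, 0.743, 0.669, -0.001]
wrist_force: [0.1, 0.0, 0.4]
finger_gap: 0.0855
grasp_force: 0.0
time: 52.1
tcp_pos: [0.6055, 0.2132, 0.1164]
orientation: [0.002, 0.743, 0.669, 0.002]
wrist_force: [4.8, -0.9, 1.9]
finger_gap: 0.0132
grasp_force: 43.6
tcp [0.6055 0.2132 0.1164] ang -5.95 j7 -0.16 | turn 0.01 shift [-5.64  0.02  0.03] gap 0.0132 t 52.1
```

```bash
python3 -m handwheel '[[-0.3,0,0,0,-1],[-0.5,0,0,0,-1],[-0.6,0,0,0,-1],[-0.7,0,0,0,-1],[-0.7,0,0,0,-1],[-0.7,0,0,0,-1],[-0.7,0,0,0,-1],[-0.6,0,0,0,-1],[-0.4,0,0,0,-1],[-0.2,0,0,0,-1],[0,0,0,0,-1],[0,0,0,0,-1]]'
python3 -m handwheel '[[-0.1,0,0,0,-1],[-0.1,0,0,0,-1],[-0.1,0,0,0,-1],[0,0,0,0,-1],[0,0,0,0,-1]]'
python3 -m handwheel '[[-0.1,0,0,0,-1],[-0.1,0,0,0,-1],[0,0,0,0,-1],[0,0,0,0,-1]]'
python3 - <<'E'
from h import *
go(*w(ST,-.03,.050),.1155,-5.99)
E
```

```text
time: 53.1
tcp_pos: [0.5912, 0.0779, 0.1164]
orientation: [0.002, 0.743, 0.669, 0.002]
wrist_force: [5.0, -2.2, 2.8]
finger_gap: 0.0131
grasp_force: 43.8
time: 53.52
tcp_pos: [0.5908, 0.074, 0.1164]
orientation: [0.001, 0.742, 0.67, 0.003]
wrist_force: [5.4, 3.2, 3.0]
finger_gap: 0.0128
grasp_force: 43.8
time: 53.85
tcp_pos: [0.5908, 0.0738, 0.1164]
orientation: [-0.001, 0.741, 0.671, 0.005]
wrist_force: [6.0, 10.4, 2.6]
finger_gap: 0.0127
grasp_force: 43.8
tcp [0.5908 0.0738 0.1164] ang -5.72 j7 0.06 | turn 0.07 shift [-0.03  0.03  0.04] gap 0.0127 t 53.9
```

```bash
python3 -m handwheel '[[0.2,0,0,0,-1],[0,0,0,0,1],[0,0,0,0,1],[0,0,0,0,1],[0,0,0,0,1],[0,0,0,0,1],[0,0,-0.5,0,1],[0,0,-1,0,1],[0,0,-1,0,1],[0,0,-1,0,1],[0,0,-1,0,1],[0,0,0,0,1]]'
python3 -m handwheel '[[0,-1,0,0,1],[0.7,-1,0,0,1],[1,-1,0,0,1],[1,-1,0,0,1],[1,-0.5,0,0,1],[1,0,0,0,1],[1,0,0,0,1],[1,0,0,0,1],[0,0,0,0,1],[0,0,0,0,1],[0,0,0,0,1]]'
python3 - <<'E'
from h import *
for n in("top","scene"):
    c=cap(n,f"pics/z{n}.png");P,C=cloud(c);print(n,np.round(fit(P,stand,ST,.19,.0)[0],4),np.round(fit(P[P[:,2]<.15],BM+[(ce-[0,0,.05],h) for ce,h in BL],[.4905,-.2378,.012],.08,base=.055)[0],4))
a,b=cv2.imread("pics/ztop.png"),cv2.imread("pics/zscene.png")
cv2.imwrite("pics/z.png",np.hstack([cv2.resize(a[100:300,130:430],(400,267)),cv2.resize(b[130:330,130:430],(400,267))]))
E
```

```text
time: 54.85
tcp_pos: [0.5911, 0.0711, 0.2336]
orientation: [0.002, 0.743, 0.669, 0.004]
wrist_force: [2.2, 0.3, 1.2]
finger_gap: 0.0854
grasp_force: 0.0
time: 55.77
tcp_pos: [0.493, 0.2489, 0.2278]
orientation: [0.0, 0.743, 0.669, -0.001]
wrist_force: [0.0, -0.5, 0.3]
finger_gap: 0.0854
grasp_force: 0.0
top [ 6.162e-01  2.020e-02 -9.990e-02 -3.000e-04  7.000e-04] [ 0.4836 -0.211   0.0625  0.0058]
scene [ 6.151e-01  2.000e-02 -1.065e-01 -4.000e-04  1.000e-03] [ 0.4908 -0.2377  0.0111  0.0549]
```

View pics/z.png

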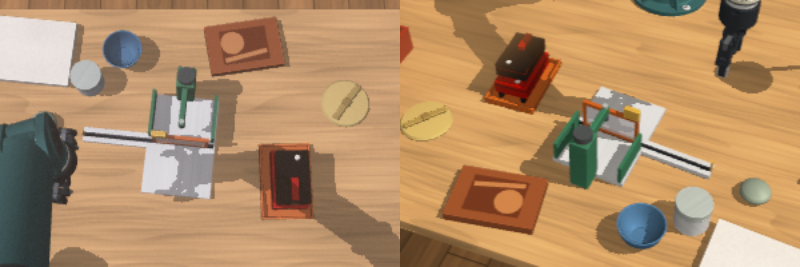

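The guard is shut, with a fitted position of about 1 mm or less. The stack stands in the tray at (287,180), and the baren, pebble and canister are where they were.

```bash
python3 -c "from station import manip; print(manip.hand_in())"
```

```text
the job is handed in; nothing more can be done
None
```

I opened the guard, pricked the large and then the medium box with the needle within about 1 mm of each dot by the cameras, stacked them in the tray (medium on large, lids up), shut the guard and handed the job in at about 56 s of robot time; no small box was on the table.

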